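# Fit the platform plate into the shaker's spring-clip carrier

## Robot

A 6-joint arm with a two-finger parallel gripper is mounted at the origin on a cart in front of the work surface, level with it; the furniture and walls round the work are solid. World frame = base frame: x ahead of the robot, y to its left, z up, the work surface at z = 0. Lengths are in m, angles in rad, forces in N, time in s.
With the tool pointing down it reaches from about 0.275 to 0.725 m from the base axis. Payload 5.6 kg.
Tool frame: the origin (TCP) lies on the centre line of the jaws, within the pads' length; the fingertips stand 8 mm ahead of it and the grasp point (between the pads) lies 11 mm behind it; z points along the fingers, y is the direction in which the jaws open and shut (so a half turn about z gives the same grasp; the last joint's range is limited). The gripper opens to 85 mm and grips with 20 to 120 N. Pads are 22 mm wide; open, the fingers measure 114 mm over their backs; the gripper's body (76 mm by 85 mm) begins 54 mm behind the grasp point. The pads swing forward as they close: fully open they stand 13 mm farther back than shut.
Start: joints at [-1.025, 0.255, 0.108, 0, -1.424, -0.285], TCP at [0.142, -0.531, 0.239] pointing down, gripper open.
Joint ranges: [-2.95, 2.95], [-1.21, 1.97], [-1.09, 1.5], [-2.87, 1.71], [-2.94, -0.07], [-3.05, 3.05]. Speed limits (rad/s): [2.57, 2.57, 3.14, 3.14, 3.14, 3.14].

## Interface

Orientations are given as [roll, pitch, yaw] about the fixed x, y, z axes, in that order (R = Rz(yaw) Ry(pitch) Rx(roll)).
In Python, from bench import manip, cams, hand_in, finder gives the robot as it stands.
- The arm moves only by the shell command python3 -m handwheel 'ROWS' [FORCE]. ROWS is JSON, a list of rows, each a list of 7 numbers: the turn, a rotation vector about the tool's x, y, z in degrees, then the shift along the tool's x, y, z in cm, then the opening in per cent of the stroke, from 0 (shut) to 100 (fully open). In form: [[wx, wy, wz, x, y, z, fingers], ...]. A call has exactly 10 rows; each row shifts and turns the pose as measured when the row begins, along the tool's axes as they then stand; what a row does not reach is not made up. A row lasts 1/10 s, in which the tool goes at most 50 mm and 8.59 degrees, less where a joint would pass 70% of its speed; a pose out of reach is approached as far as the arm can. A call is refused whole if a number of a shift passes 5 or a number of a turn 8.59, either way. A call with a gripper value outside its range is refused whole. The fingers move at their own pace and stop on an object; FORCE is the grip in N (left out, the last holds). Time passes only in rows, so rows that do not move let the fingers close, or fill a call up. It gives the time, the measured TCP pose, the force and the opening at its end, in the units of the state.
- manip.state(): the state, without advancing time (a new reading comes with each control period).
- cams.camera(name): name is "scene" or "top" or "wrist"; returns (picture, depth): 384x512x3 uint8, blue, green, red; 384x512 float32, m along the optical axis (not along the pixel's ray), 0 where there is no reading.
- cams.camera_info(name): a dict with "fx", "fy", "cx", "cy" (pixels), "k1" (the pictures are not rectified: a ray, as slopes to the right and down, at radius r is drawn at 1 + k1 r^2 times it, then the intrinsics apply), "world_from_camera" (4x4, takes a point from camera to world coordinates). Camera axes: x right, y down, z forward; pixel columns grow to the right and rows downward; lengths in m; the calibration is good to about 2 mm. A picture is of the moment at which its call begins: read the wrist's pose just before it. camera_info takes no time and is no camera call; for the wrist camera it gives the pose at the moment of the call.
- hand_in(): hands the job in, once; it reports no verdict.
Trained networks look in the newest picture that a camera, given by its name, has taken for a name from the list of things; names that differ only in an ending like _2 or _b are one class to them, and where a whole thing is asked for, a point or a joint stands for the part that bears it (a point fixed in the world has none). Each returns a list of dicts, best first, with "score" (0 to 1); they miss things now and then, are a little off and sometimes report something else, mostly with a low value. They report only what shows in the picture. A call takes as long as a camera call. They do not tell look-alikes from the thing itself.
- finder.spot_in(camera, name): "centre" ([x, y, z] in m, in world coordinates, good to about 4 mm: the middle of the surface that is visible of it).
- finder.regions_of(camera, name): "mask" (384x512 bool, what is visible of it).
The state is a dict: "time": time; "qpos": joint angles; "dq": joint speeds; "joint_torque": joint torques, N m; "tool_pos": TCP position; "orientation": TCP orientation; "contact_force": force on the tool from outside, world axes, zero at the start; "wrist_torque": the same for the moment, N m; "gripper_width": finger opening in m.
Only numpy, scipy, OpenCV 4.12 (cv2) and the standard library are available. Lean on these libraries where they do the work, as an engineer would, in place of code of your own. Each camera call takes 0.05 s, during which the arm holds its last target.

## Task

Fit the platform plate with the narrow ears into the small shaker: slide its two ears down between the spring clips of the carrier's two slots and press it home until it lies flat on the seat, then let go. Leave the other plate, whose ears are too wide for the slots, where it lies.

Things in the scene. Friction and masses are not known exactly. Their poses are not given: they have to be found in the camera images.
- plate_narrow_grip (a point): The plate to fit: aluminium, 64 (x) x 88 (y) x 8 mm, 0.2 kg, with an ear 16 mm wide (x), 8 mm thick at each y end, 128 mm over both; same when turned half round. The point: centre of its black bridge handle bar (14 x, 60 y, 16 mm tall; legs at y +-24 mm), 43 mm above the underside, 35 mm above the plate's top; z up. Starts flat on the worktop.
- plate_wide_grip (a point): The other plate, to be left alone: same plate and handle (same point and axes), but with ears 46 mm wide, too wide for the slots. The two plates may have changed places. Mind the big centrifuge on the way: its body, 0.25 m high with the open lid behind it, fills x > 0.46 m from y = 0.29 m to y = -0.16 m, so pass in front of it.
- seat (a point): Centre of the flat seat on top of a low white shaker (housing 150 x by 200 y mm), fixed, turned at random; 64 mm above the worktop. z up, y runs from slot to slot; the ears lie along y. Seated, the plate's underside is on the seat and its handle centre 43 mm above this point. Steel posts with the slots stand at y = +-56 mm: 12 mm (y), 52 mm (x), 40 mm above the seat; 100 mm free between them.
- slot (a point): Mouth of the slot at y = +56 mm, 40 mm above the seat (axes as seat; the other at -56 alike). Open above and at both y ends, lined on both x sides with sprung steel strips: 12 mm apart up to 18 mm above the seat, flaring above to about 36 mm at the mouth. The ear pushes them apart, each up to 7 mm with 0.7 to 3 N; pushing the plate in takes about 5 to 20 N, more than its weight.
Things that resemble listed ones, but are neither listed nor needed, are in the scene too. What is shaped like the part that bears plate_narrow_grip but blue is not meant.

How it is judged:
By the outcome, as a careful person would: the job done as asked, in the order asked, and still so for the second after the job is handed in, with the robot touching nothing.
It also fails if it takes over 38 s, if anything falls off the work surface, if the arm or the gripper's body presses on something with over 40 N, if the wrist force passes 120 N, or if a joint passes its speed limit or range.

## Working session

There is one attempt and no reset: what is moved stays moved. The work goes in short steps, Python scripts to look and compute and a shell command to move; the robot and the scene stay as the last step left them, time stands still between calls to the robot, and variables do not carry over. Pictures are saved under pics/ and viewed, and the job is handed in when it is done.

```bash
mkdir -p pics; ls; cat > h.py <<'E'
import numpy as np, cv2
from bench import manip, cams, hand_in, finder
def pt(info,depth,u,v,d=None):
    x=(u-info['cx'])/info['fx']; y=(v-info['cy'])/info['fy']
    r=np.hypot(x,y); rr=r
    for _ in range(20): rr=r/(1+info['k1']*rr*rr)
    s=rr/r if r>0 else 1
    z=depth[int(round(v)),int(round(u))] if d is None else d
    return (np.array(info['world_from_camera'])@np.array([x*s*z,y*s*z,z,1]))[:3]
def cloud(info,depth):
    v,u=np.mgrid[0:depth.shape[0],0:depth.shape[1]]
    x=(u-info['cx'])/info['fx']; y=(v-info['cy'])/info['fy']
    r=np.hypot(x,y); rr=r.copy()
    for _ in range(20): rr=r/(1+info['k1']*rr*rr)
    s=np.where(r>0,rr/np.maximum(r,1e-9),1)
    P=np.stack([x*s*depth,y*s*depth,depth,np.ones_like(depth)],-1)
    return (P@np.array(info['world_from_camera']).T)[...,:3]
E
python3 - <<'E'
from h import *
np.set_printoptions(precision=4,suppress=True)
print(manip.state())
for c in ["top","scene"]:
    p,d=cams.camera(c); i=cams.camera_info(c)
    cv2.imwrite(f"pics/{c}0.png",p); np.savez(f"{c}0.npz",p=p,d=d,**{k:np.array(v) for k,v in i.items()})
    print(c,np.array(i['world_from_camera']))
    for n in ["plate_narrow_grip","plate_wide_grip","seat","slot"]:
        print(n,[(np.round(r['centre'],3),round(r['score'],2)) for r in finder.spot_in(c,n)])
E
```

```text
pics
{'time': 0.0, 'qpos': array([-1.0254,  0.2558,  0.107 , -0.0005, -1.4239, -0.2846]), 'dq': array([-0.0013,  0.0006,  0.    ,  0.0016,  0.0006, -0.001 ]), 'joint_torque': array([  0.0006, -38.6626,  23.7939,   5.3654,  -0.0062,  -0.    ]), 'tool_pos': array([ 0.1418, -0.5309,  0.2384]), 'orientation': array([ 3.1397, -0.    , -2.8809]), 'contact_force': array([-0.48  ,  0.013 ,  0.3371]), 'wrist_torque': array([ 0.0158,  0.0325, -0.0068]), 'gripper_width': 0.08520251266518306}
top [[-0.0191 -0.9821  0.1876  0.3276]
 [-0.9994  0.0136 -0.0306 -0.3856]
 [ 0.0275 -0.1881 -0.9818  0.9556]
 [ 0.      0.      0.      1.    ]]
plate_narrow_grip [(array([ 0.528, -0.651,  0.009]), 0.98), (array([ 0.637, -0.295,  0.009]), 0.88), (array([ 0.393, -0.16 ,  0.006]), 0.61)]
plate_wide_grip [(array([ 0.394, -0.161,  0.006]), 0.84)]
seat [(array([ 0.44 , -0.402,  0.053]), 0.56)]
slot [(array([ 0.44 , -0.401,  0.049]), 0.63)]
scene [[ 0.8808 -0.3419  0.3275  0.1966]
 [-0.4733 -0.6545  0.5896 -1.0031]
 [ 0.0128 -0.6743 -0.7383  0.8116]
 [ 0.      0.      0.      1.    ]]
plate_narrow_grip [(array([ 0.523, -0.658,  0.008]), 0.79), (array([ 0.627, -0.306,  0.003]), 0.73)]
plate_wide_grip [(array([ 0.387, -0.182,  0.007]), 0.95)]
seat [(array([ 0.436, -0.428,  0.046]), 0.58)]
slot [(array([ 0.438, -0.432,  0.048]), 0.8)]
```

View pics/top0.png

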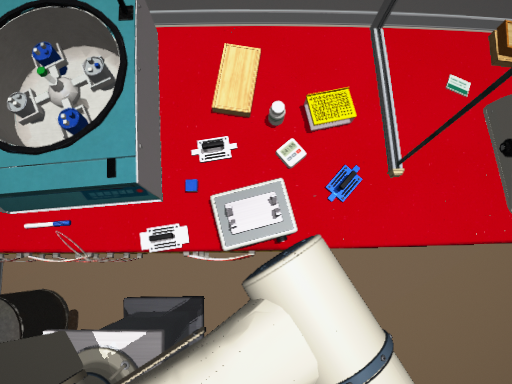

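View pics/scene0.png

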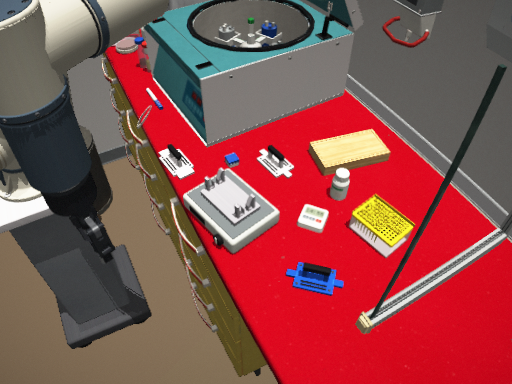

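```bash
python3 - <<'E'
from h import *
np.set_printoptions(precision=4,suppress=True)
out=[]
for c in ["top","scene"]:
    f=np.load(f"{c}0.npz"); i={k:f[k] for k in ['fx','fy','cx','cy','k1','world_from_camera']}
    C=cloud(i,f['d']); p=f['p'].astype(int); ok=f['d']>0
    mx=p.max(2)
    # handle (black pixels) near narrow plate
    def rep(name,m):
        q=C[m]
        if len(q)<5: print(c,name,len(q));return
        r=cv2.minAreaRect(q[:,:2].astype(np.float32)*1000)
        e,v=np.linalg.eigh(np.cov(q[:,:2].T)); a=v[:,1]
        print(c,name,len(q),'med',np.median(q,0),'rect',r,'pca yaw',np.degrees(np.arctan2(a[1],a[0])),np.sqrt(e))
    near=ok&(np.hypot(C[...,0]-.637,C[...,1]+.295)<.085)
    rep('hbar',near&(C[...,2]>.037)&(C[...,2]<.07))
    rep('plate',near&(C[...,2]>.004)&(mx>110)&(p.min(2)>80))
    n2=ok&(np.hypot(C[...,0]-.44,C[...,1]+.40)<.14)
    zz=C[...,2]
    h,b=np.histogram(zz[n2],bins=np.arange(0,.14,.004)); print(list(zip(b.round(3),h)))
    rep('posts',n2&(zz>.085)&(zz<.12))
    rep('seat',n2&(zz>.060)&(zz<.070))
    rep('housing',n2&(zz>.03))
for c,(x,y) in {"top":(254,185)}.items():
    p=cv2.imread(f"pics/{c}0.png")[125:260,130:310]; cv2.imwrite("pics/crop0.png",cv2.resize(p,None,fx=4.2,fy=4.2,interpolation=cv2.INTER_CUBIC))
E
```

```text
top hbar 139 med [ 0.6333 -0.2965  0.0507] rect ((634.334716796875, -295.79644775390625), (13.914780616760254, 58.894229888916016), 8.44510555267334) pca yaw 98.48497750463778 [0.0043 0.0172]
top plate 535 med [ 0.63   -0.2983  0.0083] rect ((634.9046020507812, -294.9217224121094), (64.66934204101562, 128.00146484375), 8.688612937927246) pca yaw 98.57981862807615 [0.0178 0.0336]
[(np.float64(0.0), np.int64(1338)), (np.float64(0.004), np.int64(29)), (np.float64(0.008), np.int64(0)), (np.float64(0.012), np.int64(1)), (np.float64(0.016), np.int64(4)), (np.float64(0.02), np.int64(6)), (np.float64(0.024), np.int64(2)), (np.float64(0.028), np.int64(7)), (np.float64(0.032), np.int64(15)), (np.float64(0.036), np.int64(64)), (np.float64(0.04), np.int64(134)), (np.float64(0.044), np.int64(552)), (np.float64(0.048), np.int64(1520)), (np.float64(0.052), np.int64(514)), (np.float64(0.056), np.int64(14)), (np.float64(0.06), np.int64(696)), (np.float64(0.064), np.int64(724)), (np.float64(0.068), np.int64(15)), (np.float64(0.072), np.int64(1)), (np.float64(0.076), np.int64(4)), (np.float64(0.08), np
[... 2504 characters left out ...]
64(0)), (np.float64(0.124), np.int64(0)), (np.float64(0.128), np.int64(0)), (np.float64(0.132), np.int64(0))]
scene posts 212 med [ 0.4476 -0.4443  0.0975] rect ((445.6201171875, -399.78271484375), (53.702117919921875, 126.07757568359375), 13.84669017791748) pca yaw 102.34853317834416 [0.0203 0.0562]
scene seat 1271 med [ 0.4424 -0.3998  0.0646] rect ((446.0383605957031, -399.82623291015625), (81.30437469482422, 136.3489990234375), 13.379846572875977) pca yaw 101.36203266727803 [0.0237 0.0375]
scene housing 4580 med [ 0.4311 -0.4318  0.0525] rect ((413.8846130371094, -408.51934814453125), (215.63265991210938, 201.24411010742188), 13.433058738708496) pca yaw 105.64199952771457 [0.0496 0.055 ]
```

View pics/crop0.png

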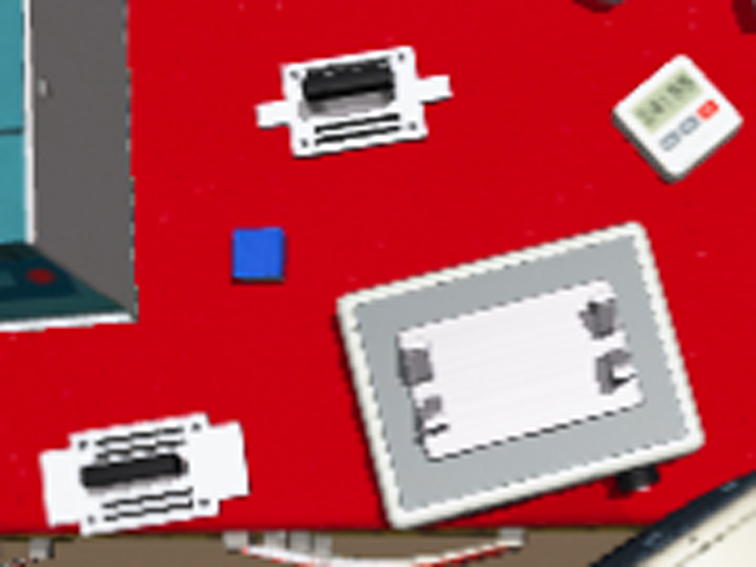

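```bash
cat >> h.py <<'E'
from scipy.spatial.transform import Rotation as R
def plan(x,y,z,yaw,n):
    s=manip.state(); p=np.array(s['tool_pos']); o=R.from_euler('xyz',s['orientation'])
    tgt=np.array([x,y,z]); ro=R.from_euler('xyz',[np.pi,0,np.radians(yaw)])
    rv=(o.inv()*ro).as_rotvec()
    print('t',s['time'],'p',p.round(4),'rpy deg',np.degrees(s['orientation']).round(2),'F',s['contact_force'].round(1),'w',round(s['gripper_width'],4),'q',np.degrees(s['qpos']).round(1))
    print('world delta mm',(1000*(tgt-p)).round(1),'rotvec deg',np.degrees(rv).round(2))
    for k in range(n):
        ok=o*R.from_rotvec(rv*k/n)
        print(np.degrees(rv/n).round(2), (100*ok.inv().apply((tgt-p)/n)).round(2))
E
python3 -c "
from h import *
plan(.634,-.2955,.20,-81.5,13)"
```

```text
t 0.5 p [ 0.1418 -0.5314  0.2392] rpy deg [ 180.     -0.   -165.06] F [-0.5 -0.  -0.1] w 0.0855 q [-58.8  14.6   6.2  -0.  -81.6 -16.3]
world delta mm [492.2 235.9 -39.2] rotvec deg [  0.     0.   -83.56]
[ 0.    0.   -6.43] [-4.13  0.78  0.3 ]
[ 0.    0.   -6.43] [-4.19  0.31  0.3 ]
[ 0.    0.   -6.43] [-4.2  -0.16  0.3 ]
[ 0.    0.   -6.43] [-4.15 -0.63  0.3 ]
[ 0.    0.   -6.43] [-4.05 -1.09  0.3 ]
[ 0.    0.   -6.43] [-3.91 -1.54  0.3 ]
[ 0.    0.   -6.43] [-3.71 -1.96  0.3 ]
[ 0.    0.   -6.43] [-3.47 -2.37  0.3 ]
[ 0.    0.   -6.43] [-3.18 -2.74  0.3 ]
[ 0.    0.   -6.43] [-2.85 -3.08  0.3 ]
[ 0.    0.   -6.43] [-2.49 -3.38  0.3 ]
[ 0.    0.   -6.43] [-2.1  -3.64  0.3 ]
[ 0.    0.   -6.43] [-1.68 -3.85  0.3 ]
```

```bash
python3 -m handwheel '[[0,0,-6.4,-4.1,0.8,0,100],[0,0,-6.4,-4.2,0.3,0,100],[0,0,-6.4,-4.2,-0.2,0,100],[0,0,-6.4,-4.2,-0.6,0,100],[0,0,-6.4,-4.1,-1.1,0,100],[0,0,-6.4,-3.9,-1.5,0,100],[0,0,-6.4,-3.7,-2.0,0,100],[0,0,-6.4,-3.5,-2.4,0,100],[0,0,-6.4,-3.2,-2.7,0,100],[0,0,-6.4,-2.9,-3.1,0,100]]' 60; python3 -c "
from h import *
plan(.634,-.2955,.15,-81.5,8)
p,d=cams.camera('scene'); cv2.imwrite('pics/s1.png',p)"
```

```text
time: 1.5
tool_pos: [0.5287, -0.3388, 0.2401]
orientation: [-3.141, -0.002, -1.729]
contact_force: [0.4, -0.9, 0.8]
gripper_width: 0.0858
t 1.5 p [ 0.5287 -0.3388  0.2401] rpy deg [-1.7994e+02 -1.1000e-01 -9.9040e+01] F [ 0.4 -0.9  0.8] w 0.0858 q [-18.4  23.6  19.1   0.1 -85.4   9.3]
world delta mm [105.3  43.3 -90.1] rotvec deg [ -0.04  -0.12 -17.54]
[-0.01 -0.01 -2.19] [-0.74 -1.21  1.13]
[-0.01 -0.01 -2.19] [-0.7  -1.24  1.13]
[-0.01 -0.01 -2.19] [-0.65 -1.27  1.13]
[-0.01 -0.01 -2.19] [-0.6  -1.29  1.13]
[-0.01 -0.01 -2.19] [-0.55 -1.31  1.13]
[-0.01 -0.01 -2.19] [-0.5  -1.33  1.13]
[-0.01 -0.01 -2.19] [-0.45 -1.35  1.13]
[-0.01 -0.01 -2.19] [-0.39 -1.37  1.13]
```

View pics/s1.png

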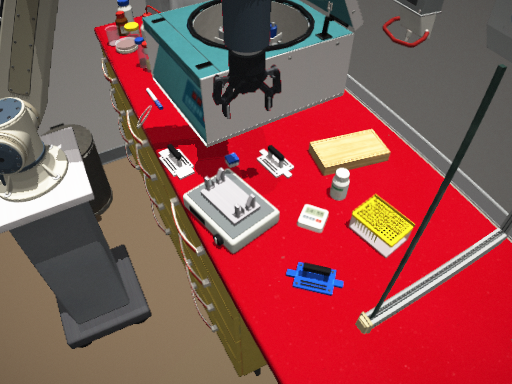

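The arm has moved to just short of the plate, with the gripper at about (250,90) and the links well above the centrifuge. Next I go over the plate.

```bash
python3 -m handwheel '[[0,0,-2.2,-0.7,-1.2,1.1,100],[0,0,-2.2,-0.7,-1.2,1.1,100],[0,0,-2.2,-0.7,-1.3,1.1,100],[0,0,-2.2,-0.6,-1.3,1.1,100],[0,0,-2.2,-0.6,-1.3,1.1,100],[0,0,-2.2,-0.5,-1.3,1.1,100],[0,0,-2.2,-0.5,-1.4,1.1,100],[0,0,-2.1,-0.4,-1.4,1.1,100],[0,0,0,0,0,0,100],[0,0,0,0,0,0,100]]' 60; cat >> h.py <<'E'
np.set_printoptions(precision=4,suppress=True)
def rep(C,m,name):
    q=C[m]
    if len(q)<10: print(name,len(q));return
    r=cv2.minAreaRect(q[:,:2].astype(np.float32)*1000)
    print(name,len(q),'med',np.median(q,0),'rect',np.round(r[0],1),np.round(r[1],1),round(r[2],2))
def wrist(fn):
    i=cams.camera_info('wrist'); p,d=cams.camera('wrist'); cv2.imwrite(fn,p)
    np.savez(fn.split('/')[-1][:-4]+'.npz',p=p,d=d,**{k:np.array(v) for k,v in i.items()})
    return p,d,cloud(i,d)
E
python3 -c "
from h import *
plan(.634,-.2955,.032,-81.5,1)
p,d,C=wrist('pics/w1.png')
n=(d>0)&(np.hypot(C[...,0]-.634,C[...,1]+.2955)<.085)
p=p.astype(int)
rep(C,n&(C[...,2]>.044)&(C[...,2]<.06)&(p.max(2)<90),'bar')
rep(C,n&(C[...,2]>.004)&(C[...,2]<.014)&(p.min(2)>80),'plate')
"
```

```text
time: 2.55
tool_pos: [0.6463, -0.2844, 0.1392]
orientation: [3.138, 0.001, -1.387]
contact_force: [0.9, -0.5, 1.4]
gripper_width: 0.0853
t 2.55 p [ 0.6463 -0.2844  0.1392] rpy deg [179.8    0.08 -79.49] F [ 0.9 -0.5  1.4] w 0.0853 q [-11.1  34.9  23.1   0.  -78.4  21.6]
world delta mm [ -12.3  -11.1 -107.2] rotvec deg [0.2  0.07 2.01]
[0.2  0.07 2.01] [ 0.88  1.38 10.72]
bar 1034 med [ 0.636  -0.2977  0.0503] rect [ 635.5 -296.2] [13.2 58.4] 8.63
plate 4239 med [ 0.6408 -0.3062  0.0076] rect [ 635.  -295.6] [ 64.  127.3] 8.66
```

View pics/w1.png

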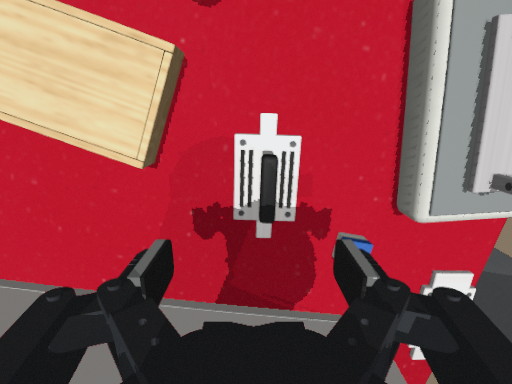

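```bash
python3 -m handwheel '[[0,0,1.0,0.3,0.4,0.5,100],[0,0,0.9,0.3,0.4,0.5,100],[0,0,0,0.3,0.4,0.5,100],[0,0,0,0,0.1,1,100],[0,0,0,0,0,1,100],[0,0,0,0,0,1,100],[0,0,0,0,0,0.5,100],[0,0,0,0,0,0,100],[0,0,0,0,0,0,100],[0,0,0,0,0,0,100]]' 60; python3 -c "
from h import *
plan(.635,-.296,.032,-81.4,1)"
```

```text
time: 3.6
tool_pos: [0.6325, -0.2977, 0.0862]
orientation: [3.14, 0.001, -1.426]
contact_force: [0.3, -0.3, 0.9]
gripper_width: 0.0857
t 3.6 p [ 0.6325 -0.2977  0.0862] rpy deg [179.88   0.04 -81.71] F [ 0.3 -0.3  0.9] w 0.0857 q [-12.4  35.7  16.6   0.  -71.1  20.7]
world delta mm [  2.5   1.7 -54.2] rotvec deg [ 0.12  0.04 -0.31]
[ 0.12  0.04 -0.31] [-0.13 -0.29  5.42]
```

```bash
python3 -m handwheel '[[0,0,-0.3,-0.1,-0.2,0.8,100],[0,0,0,0,0,0.8,100],[0,0,0,0,0,0.8,100],[0,0,0,0,0,0.8,100],[0,0,0,0,0,0.8,100],[0,0,0,0,0,0.7,100],[0,0,0,0,0,0.4,100],[0,0,0,0,0,0,100],[0,0,0,0,0,0,100],[0,0,0,0,0,0,100]]' 60; python3 -c "
from h import *
plan(.635,-.296,.032,-81.4,1)"
```

```text
time: 4.6
tool_pos: [0.6347, -0.2962, 0.0307]
orientation: [3.14, 0.0, -1.42]
contact_force: [-0.3, 0.1, 0.4]
gripper_width: 0.0855
t 4.6 p [ 0.6347 -0.2962  0.0307] rpy deg [179.9    0.03 -81.36] F [-0.3  0.1  0.4] w 0.0855 q [-12.3  38.2  12.7   0.  -64.6  20.9]
world delta mm [0.3 0.2 1.3] rotvec deg [0.1  0.03 0.04]
[0.1  0.03 0.04] [-0.01 -0.04 -0.13]
```

```bash
python3 -m handwheel '[[0,0,0,0,0,0,0],[0,0,0,0,0,0,0],[0,0,0,0,0,0,0],[0,0,0,0,0,0,0],[0,0,0,0,0,0,0],[0,0,0,0,0,0,0],[0,0,0,0,0,0,0],[0,0,0,0,0,0,0],[0,0,0,0,0,0,0],[0,0,0,0,0,0,0]]' 90; python3 -c "
from h import *
plan(.4475,-.4005,.2,-76.1,8)"
```

```text
time: 5.6
tool_pos: [0.6354, -0.2965, 0.0325]
orientation: [-3.141, -0.001, -1.42]
contact_force: [0.2, 1.0, 0.8]
gripper_width: 0.0126
t 5.6 p [ 0.6354 -0.2965  0.0325] rpy deg [-179.97   -0.04  -81.36] F [0.2 1.  0.8] w 0.0126 q [-12.3  38.1  12.8   0.  -64.6  20.9]
world delta mm [-187.9 -104.   167.5] rotvec deg [-0.02 -0.04 -5.26]
[-0.   -0.01 -0.66] [ 0.93  2.52 -2.09]
[-0.   -0.01 -0.66] [ 0.91  2.53 -2.09]
[-0.   -0.01 -0.66] [ 0.88  2.54 -2.09]
[-0.   -0.01 -0.66] [ 0.85  2.55 -2.09]
[-0.   -0.01 -0.66] [ 0.82  2.56 -2.09]
[-0.   -0.01 -0.66] [ 0.79  2.57 -2.09]
[-0.   -0.01 -0.66] [ 0.76  2.58 -2.09]
[-0.   -0.01 -0.66] [ 0.73  2.58 -2.09]
```

```bash
python3 -m handwheel '[[0,0,0,0,0,-1,0],[0,0,0,0,0,-2,0],[0,0,0,0,0,-3,0],[0,0,0,0,0,-3,0],[0,0,-0.6,0.4,1.2,-2.5,0],[0,0,-0.6,0.8,2.4,-2.5,0],[0,0,-0.6,0.9,2.5,-1,0],[0,0,-0.6,0.9,2.5,0,0],[0,0,-0.6,0.9,2.5,0,0],[0,0,0,0,0,0,0]]' 90; python3 -c "
from h import *
plan(.4475,-.4005,.175,-76.1,8)
p,d,C=wrist('pics/w2.png')
"
```

```text
time: 6.6
tool_pos: [0.5275, -0.3541, 0.189]
orientation: [3.136, 0.004, -1.364]
contact_force: [1.1, -0.0, -2.0]
gripper_width: 0.0125
t 6.6 p [ 0.5275 -0.3541  0.189 ] rpy deg [179.67   0.23 -78.17] F [ 1.1 -0.  -2. ] w 0.0125 q [-19.8  25.6  14.9  -0.  -79.7  31.7]
world delta mm [-80.  -46.4 -14. ] rotvec deg [ 0.33  0.24 -2.07]
[ 0.04  0.03 -0.26] [0.36 1.1  0.18]
[ 0.04  0.03 -0.26] [0.36 1.1  0.18]
[ 0.04  0.03 -0.26] [0.35 1.1  0.18]
[ 0.04  0.03 -0.26] [0.35 1.1  0.18]
[ 0.04  0.03 -0.26] [0.34 1.1  0.18]
[ 0.04  0.03 -0.26] [0.34 1.11 0.18]
[ 0.04  0.03 -0.26] [0.33 1.11 0.18]
[ 0.04  0.03 -0.26] [0.33 1.11 0.18]
```

View pics/w2.png

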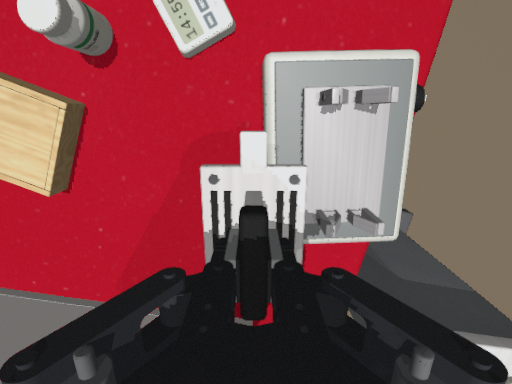

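The plate is held: handle at (253,265), front ear at (253,148). The whole shaker shows at the right, with posts near (325,97), (375,97), (328,222) and (365,222). I'll measure both from this view.

```bash
python3 - <<'E'
from h import *
f=np.load('w2.npz'); i={k:f[k] for k in ['fx','fy','cx','cy','k1','world_from_camera']}
C=cloud(i,f['d']); p=f['p'].astype(int)
s=manip.state(); o=R.from_euler('xyz',s['orientation'])
T=(C-s['tool_pos'])@o.as_matrix()  # tool coords
ok=f['d']>0
m=ok&(abs(T[...,1])<.045)&(abs(T[...,0])<.08)&(T[...,2]>.015)&(T[...,2]<.04)
q=T[m]; print(len(q),np.median(q[:,2]))
for a in np.arange(-.07,.07,.004):
    k=q[(q[:,0]>=a)&(q[:,0]<a+.004)]
    if len(k)>8: print(round(a+.002,3),len(k),'y',(1000*np.percentile(k[:,1],[1,99])).round(1),'mid',(500*(np.percentile(k[:,1],[1,99]).sum())).round(2),'z',(1000*np.median(k[:,2])).round(1))
print('xrange',np.percentile(q[:,0],[.2,99.8]))
n=ok&(np.hypot(C[...,0]-.4475,C[...,1]+.4005)<.14)
z=C[...,2]
rep(C,n&(z>.09)&(z<.112),'posts'); rep(C,n&(z>.06)&(z<.069)&(np.hypot(C[...,0]-.4475,C[...,1]+.4005)<.09),'seat'); rep(C,n&(z>.03)&(z<.07),'housing')
# posts tops only
a=np.radians(13.9); dx=C[...,0]-.4475; dy=C[...,1]+.4005
X=dx*np.cos(a)+dy*np.sin(a); Y=-dx*np.sin(a)+dy*np.cos(a)
t=n&(z>.098)&(z<.112)
for nm,mm in {'+y+x':t&(Y>0)&(X>0),'+y-x':t&(Y>0)&(X<0),'-y+x':t&(Y<0)&(X>0),'-y-x':t&(Y<0)&(X<0)}.items():
    print(nm,mm.sum(),'X',(1000*np.percentile(X[mm],[1,99])).round(1),'Y',(1000*np.percentile(Y[mm],[1,99])).round(1),'z',np.median(z[mm]))
u=cv2.imread('pics/w2.png')[40:260,250:430]; cv2.imwrite('pics/w2c.png',cv2.resize(u,None,fx=2.7,fy=2.7,interpolation=cv2.INTER_CUBIC))
E
```

```text
7743 0.024595853494469914
-0.02 40 y [-30.5  32.7] mid 1.08 z 24.8
-0.016 76 y [-30.5  32.2] mid 0.87 z 24.6
-0.012 95 y [-30.1  32.8] mid 1.33 z 24.7
-0.008 116 y [-30.5  32.6] mid 1.03 z 24.7
-0.004 168 y [-30.3  32.3] mid 0.99 z 24.4
0.0 297 y [-30.1  32.6] mid 1.25 z 24.4
0.004 386 y [-29.9  33.1] mid 1.59 z 24.3
0.008 415 y [-30.   32.9] mid 1.44 z 24.4
0.012 447 y [-30.   32.7] mid 1.37 z 24.3
0.016 471 y [-29.8  32.9] mid 1.55 z 24.4
0.02 519 y [-30.   32.7] mid 1.35 z 24.5
0.024 549 y [-29.5  32.7] mid 1.59 z 24.5
0.028 712 y [-29.7  32.4] mid 1.35 z 24.5
0.032 659 y [-29.6  32.3] mid 1.36 z 24.7
0.036 715 y [-29.5  32.6] mid 1.56 z 24.6
0.04 719 y [-29.7  32.5] mid 1.37 z 24.7
0.044 506 y [-28.9  31.6] mid 1.36 z 25.3
0.048 187 y [-6.   9.3] mid 1.65 z 24.8
0.052 194 y [-6.5  9.2] mid 1.32 z 24.8
0.056 195 y [-6.4  9.1] mid 1.35 z 24.8
0.06 198 y [-6.4  9.1] mid 1.37 z 24.8
0.064 77 y [-5.8  8.8] mid 1.48 z 25.2
xrange [-0.0198  0.0632]
posts 1231 med [ 0.4475 -0.4483  0.1012] rect [ 448.  -401.3] [ 52.5 124. ] 13.54
seat 9660 med [ 0.4498 -0.4069  0.0636] rect [ 448.  -401.5] [ 80.8 132.4] 13.7
housing 22639 med [ 0.4507 -0.426   0.0512] rect [ 441.2 -404. ] [163.8 199.4] 13.48
+y+x 157 X [15.6 26.8] Y [48.9 60.8] z 0.1029924468122064
+y-x 181 X [-25.1 -14.3] Y [48.4 60.1] z 0.10252300151441612
-y+x 209 X [14.7 26.1] Y [-62.6 -51.6] z 0.10328059368553319
-y-x 256 X [-25.6 -14.9] Y [-62.5 -51.3] z 0.10282599816734375
```

View pics/w2c.png

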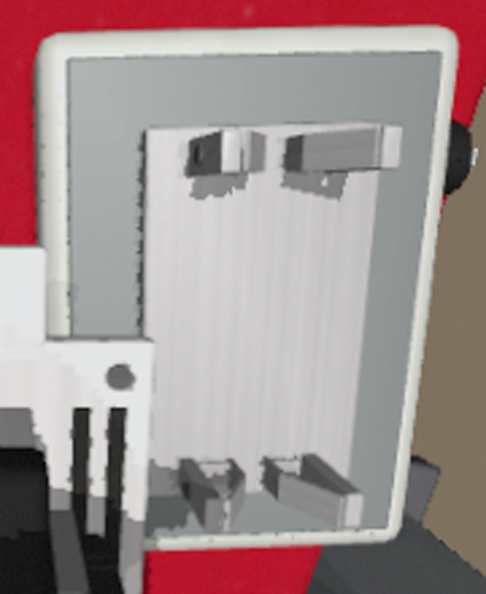

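```bash
python3 -m handwheel '[[0,0,-0.3,0.4,1.1,0,0],[0,0,-0.3,0.4,1.2,0,0],[0,0,-0.3,0.4,1.2,0.2,0],[0,0,-0.3,0.4,1.2,0.2,0],[0,0,-0.3,0.3,1.1,0.2,0],[0,0,-0.2,0.3,1.1,0.2,0],[0,0,0,0.3,0.7,0.2,0],[0,0,0,0.1,0.3,0,0],[0,0,0,0,0,0,0],[0,0,0,0,0,0,0]]' 90; python3 - <<'E'
from h import *
p,d,C=wrist('pics/w3.png')
plan(.4483,-.401,.140,-76.1,1)
s=manip.state(); o=R.from_euler('xyz',s['orientation'])
T=(C-s['tool_pos'])@o.as_matrix(); ok=d>0
m=ok&(abs(T[...,1])<.045)&(abs(T[...,0])<.08)&(T[...,2]>.015)&(T[...,2]<.04); q=T[m]
for a in (.01,.03,.052,.058):
    k=q[abs(q[:,0]-a)<.004]; print(a,(1000*np.percentile(k[:,1],[1,99])).round(1))
print('tip',np.percentile(q[:,0],99.8))
a=np.radians(13.8); dx=C[...,0]-.448; dy=C[...,1]+.401
X=dx*np.cos(a)+dy*np.sin(a); Y=-dx*np.sin(a)+dy*np.cos(a); z=C[...,2]
t=ok&(z>.095)&(z<.112)&(abs(X)<.04)&(abs(Y)<.08)
for nm,mm in {'+y+x':t&(Y>0)&(X>0),'+y-x':t&(Y>0)&(X<0),'-y+x':t&(Y<0)&(X>0),'-y-x':t&(Y<0)&(X<0)}.items():
    if mm.sum()>5: print(nm,mm.sum(),'X',(1000*np.percentile(X[mm],[1,99])).round(1),'Y',(1000*np.percentile(Y[mm],[1,99])).round(1),np.median(z[mm]))
P,D=cams.camera('scene'); cv2.imwrite('pics/s3.png',cv2.resize(P[120:270,150:350],None,fx=3.5,fy=3.5,interpolation=cv2.INTER_CUBIC))
E
```

```text
time: 7.65
tool_pos: [0.4519, -0.3985, 0.177]
orientation: [3.135, 0.007, -1.332]
contact_force: [0.8, 0.5, -2.0]
gripper_width: 0.0123
t 7.7 p [ 0.4521 -0.3984  0.1771] rpy deg [179.64   0.38 -76.28] F [-0.3 -0.1 -2.1] w 0.0128 q [-26.6  22.3   8.   -0.1 -76.3  40.3]
world delta mm [ -3.8  -2.6 -37.1] rotvec deg [ 0.36  0.38 -0.18]
[ 0.36  0.38 -0.18] [0.19 0.41 3.71]
0.01 [-31.1  31.5]
0.03 [-30.9  31.3]
0.052 [-7.7  8.1]
0.058 [-7.6  8. ]
tip 0.06276017745441427
-y+x 256 X [13.2 25. ] Y [-62.6 -51.1] 0.1029661069879899
-y-x 276 X [-26.4 -14.1] Y [-62.5 -51.1] 0.1025288359330975
```

View pics/w3.png

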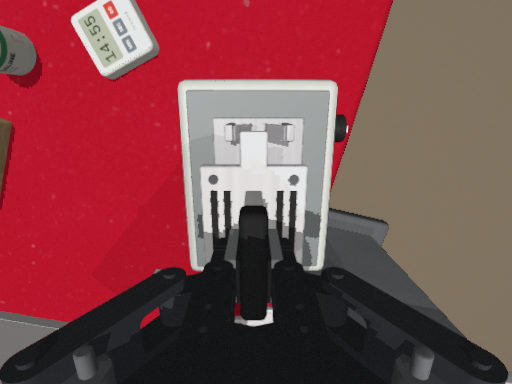

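View pics/s3.png

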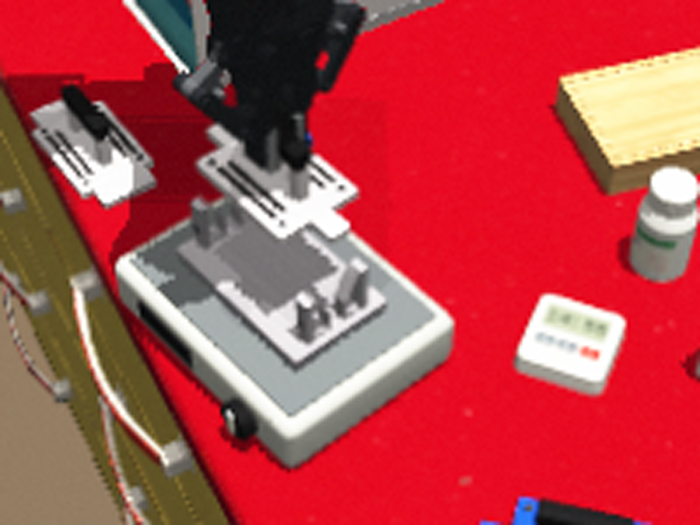

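Over the shaker: front ear at (253,150), between post tops at (230,130) and (289,130). I'll shift about 5 mm, square up and go down to the mouth.

```bash
python3 -m handwheel '[[0.2,0.2,0,0.1,0.2,0.3,0],[0.2,0.2,0,0.1,0.2,0.4,0],[0,0,0,0,0.1,0.5,0],[0,0,0,0,0,0.5,0],[0,0,0,0,0,0.5,0],[0,0,0,0,0,0.5,0],[0,0,0,0,0,0.3,0],[0,0,0,0,0,0,0],[0,0,0,0,0,0,0],[0,0,0,0,0,0,0]]' 90; python3 - <<'E'
from h import *
plan(.4477,-.4013,.110,-76.1,1)
E
```

```text
time: 8.75
tool_pos: [0.4481, -0.4009, 0.1436]
orientation: [-3.141, -0.0, -1.33]
contact_force: [-0.2, -0.4, -2.0]
gripper_width: 0.0122
t 8.75 p [ 0.4481 -0.4009  0.1436] rpy deg [-179.96   -0.    -76.19] F [-0.2 -0.4 -2. ] w 0.0122 q [-27.   22.8   3.8  -0.  -71.   40.8]
world delta mm [ -0.4  -0.4 -33.6] rotvec deg [-0.04 -0.   -0.09]
[-0.04 -0.   -0.09] [0.03 0.05 3.36]
```

```bash
python3 -m handwheel '[[0,0,0,0,0,0.3,0],[0,0,0,0,0,0.4,0],[0,0,0,0,0,0.4,0],[0,0,0,0,0,0.4,0],[0,0,0,0,0,0.4,0],[0,0,0,0,0,0.4,0],[0,0,0,0,0,0.3,0],[0,0,0,0,0,0.2,0],[0,0,0,0,0,0,0],[0,0,0,0,0,0,0]]' 100; python3 - <<'E'
from h import *
plan(.4477,-.4013,.0965,-76.1,1)
print(manip.state()['wrist_torque'])
E
```

```text
time: 9.75
tool_pos: [0.4483, -0.4017, 0.1145]
orientation: [-3.14, -0.002, -1.329]
contact_force: [-1.2, -0.2, -0.5]
gripper_width: 0.0125
t 9.75 p [ 0.4483 -0.4017  0.1145] rpy deg [-179.93   -0.13  -76.17] F [-1.2 -0.2 -0.5] w 0.0125 q [-27.   24.    1.1   0.1 -67.   40.8]
world delta mm [ -0.6   0.4 -18. ] rotvec deg [-0.07 -0.13 -0.07]
[-0.07 -0.13 -0.07] [-0.05  0.05  1.8 ]
[-0.0272  0.2031  0.0181]
```

```bash
python3 -m handwheel '[[0,0,0,0,0,0.2,0],[0,0,0,0,0,0.2,0],[0,0,0,0,0,0.2,0],[0,0,0,0,0,0.2,0],[0,0,0,0,0,0.2,0],[0,0,0,0,0,0.2,0],[0,0,0,0,0,0.2,0],[0,0,0,0,0,0.2,0],[0,0,0,0,0,0.1,0],[0,0,0,0,0,0,0]]' 100; python3 - <<'E'
from h import *
plan(.4477,-.4013,.0965,-76.1,1)
print(manip.state()['wrist_torque'])
E
```

```text
time: 10.75
tool_pos: [0.4486, -0.4026, 0.0972]
orientation: [-3.14, -0.005, -1.329]
contact_force: [-0.4, -0.9, -0.5]
gripper_width: 0.0121
t 10.75 p [ 0.4486 -0.4026  0.0972] rpy deg [-179.89   -0.26  -76.16] F [-0.4 -0.9 -0.5] w 0.0121 q [-27.   24.7  -0.4   0.1 -64.6  40.8]
world delta mm [-0.9  1.3 -0.7] rotvec deg [-0.11 -0.26 -0.06]
[-0.11 -0.26 -0.06] [-0.15  0.06  0.07]
[-0.1082  0.3167 -0.0845]
```

```bash
python3 -m handwheel '[[0,0,0,0,0,0.1,0],[0,0,0,0,0,0.2,0],[0,0,0,0,0,0.3,0],[0,0,0,0,0,0.4,0],[0,0,0,0,0,0.4,0],[0,0,0,0,0,0.4,0],[0,0,0,0,0,0.4,0],[0,0,0,0,0,0.4,0],[0,0,0,0,0,0.4,0],[0,0,0,0,0,0.4,0]]' 100; python3 - <<'E'
from h import *
plan(.4477,-.4013,.0965,-76.1,1)
print(manip.state()['wrist_torque'])
P,D=cams.camera('scene'); cv2.imwrite('pics/s4.png',cv2.resize(P[120:270,150:350],None,fx=3.5,fy=3.5,interpolation=cv2.INTER_CUBIC))
p,d,C=wrist('pics/w4.png')
s=manip.state(); o=R.from_euler('xyz',s['orientation'])
T=(C-s['tool_pos'])@o.as_matrix()
m=(d>0)&(abs(T[...,1])<.045)&(abs(T[...,0])<.046)&(T[...,2]>.015)&(T[...,2]<.04)
print('plate top z',np.median(C[m][:,2]),'tool z',np.median(T[m][:,2]))
m=(d>0)&(abs(T[...,1])<.006)&(abs(T[...,0]-.055)<.006)
print('ear z',np.median(C[m][:,2]))
E
```

```text
time: 11.75
tool_pos: [0.4489, -0.403, 0.0964]
orientation: [-3.132, -0.022, -1.323]
contact_force: [-6.7, 8.3, 21.7]
gripper_width: 0.0127
t 11.75 p [ 0.4489 -0.403   0.0964] rpy deg [-179.44   -1.28  -75.8 ] F [-6.7  8.3 21.7] w 0.0127 q [-26.7  24.1  -1.7   0.7 -62.9  40.6]
world delta mm [-1.2  1.7  0.1] rotvec deg [-0.56 -1.27  0.3 ]
[-0.56 -1.27  0.3 ] [-0.19  0.08 -0.02]
[ 3.4015  2.6511 -0.2818]
plate top z 0.07135239768717608 tool z 0.025557877553950545
ear z 0.07158605294848316
```

View pics/s4.png

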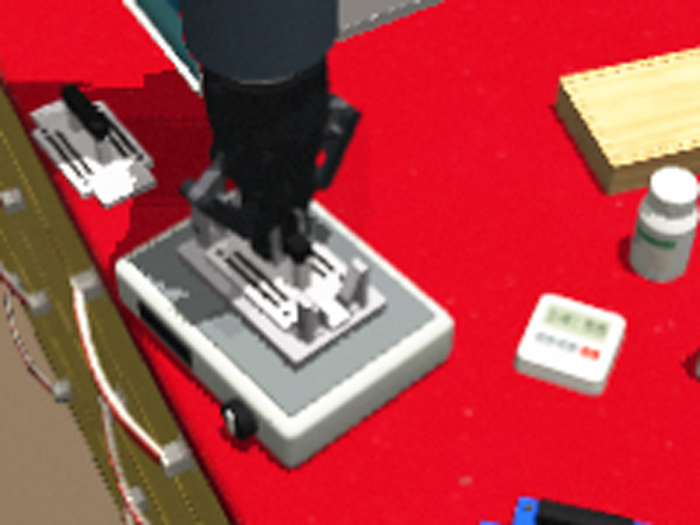

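View pics/w4.png

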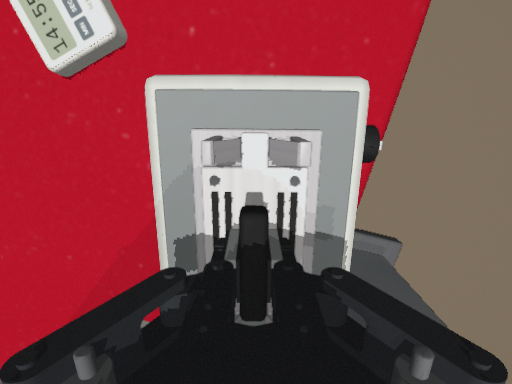

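It is on the seat: plate top reads 0.071 m, ear at (254,150) between the strips. I'll level the tool, relax, then open.

```bash
python3 -m handwheel '[[-0.3,-0.6,0,0,0,0.1,0],[-0.2,-0.6,0,0,0,0.1,0],[0,0,0,0,0,0,0],[0,0,0,0,0,0,50],[0,0,0,0,0,0,100],[0,0,0,0,0,0,100],[0,0,0,0,0,0,100],[0,0,0,0,0,0,100],[0,0,0,0,0,0,100],[0,0,0,0,0,0,100]]' 60; python3 - <<'E'
from h import *
plan(.4477,-.4013,.0965,-76.1,1)
E
```

```text
time: 12.85
tool_pos: [0.4498, -0.4026, 0.0944]
orientation: [-3.139, -0.001, -1.323]
contact_force: [-0.1, 0.3, 0.5]
gripper_width: 0.0855
t 12.85 p [ 0.4498 -0.4026  0.0944] rpy deg [-179.84   -0.05  -75.79] F [-0.1  0.3  0.5] w 0.0855 q [-27.1  25.1  -0.2  -0.1 -64.6  41.3]
world delta mm [-2.1  1.3  2.1] rotvec deg [-0.16 -0.05  0.31]
[-0.16 -0.05  0.31] [-0.18  0.17 -0.21]
```

```bash
python3 -m handwheel '[[0,0,0,0,0,-0.5,100],[0,0,0,0,0,-1,100],[0,0,0,0,0,-1.5,100],[0,0,0,0,0,-2,100],[0,0,0,0,0,-2,100],[0,0,0,0,0,-2,100],[0,0,0,-1.5,0,-2,100],[0,0,0,-2,0,-1,100],[0,0,0,-1.5,0,0,100],[0,0,0,0,0,0,100]]' 60; python3 - <<'E'
from h import *
plan(.4477,-.4013,.0965,-76.1,1)
p,d,C=wrist('pics/w5.png')
a=np.radians(13.8); dx=C[...,0]-.4476; dy=C[...,1]+.4015
X=dx*np.cos(a)+dy*np.sin(a); Y=-dx*np.sin(a)+dy*np.cos(a); z=C[...,2]; ok=d>0
for nm,m in {'ear+y':(abs(X)<.006)&(abs(Y-.056)<.006),'ear-y':(abs(X)<.006)&(abs(Y+.056)<.006),
 'c++':(abs(X-.022)<.008)&(abs(Y-.032)<.008),'c+-':(abs(X-.022)<.008)&(abs(Y+.032)<.008),'c-+':(abs(X+.022)<.008)&(abs(Y-.032)<.008),'c--':(abs(X+.022)<.008)&(abs(Y+.032)<.008),
 'bar':(abs(X)<.005)&(abs(Y)<.025)&(z>.095),'seat edge':(abs(abs(X)-.0365)<.002)&(abs(Y)<.04)}.items():
    m=m&ok; print(nm,m.sum(),np.median(z[m]) if m.sum() else None)
m=ok&(z>.1)&(z<.13)&(abs(X)<.012)&(abs(Y)<.04); rep(C,m,'bar')
P,D=cams.camera('scene'); cv2.imwrite('pics/s5.png',cv2.resize(P[120:270,150:350],None,fx=3.5,fy=3.5,interpolation=cv2.INTER_CUBIC))
E
```

```text
time: 13.85
tool_pos: [0.437, -0.3535, 0.2263]
orientation: [-3.135, -0.006, -1.324]
contact_force: [-0.1, 0.3, 0.2]
gripper_width: 0.0855
t 13.85 p [ 0.437  -0.3535  0.2263] rpy deg [-179.6    -0.34  -75.83] F [-0.1  0.3  0.2] w 0.0855 q [-23.   15.9   6.    0.  -79.6  37.2]
world delta mm [  10.7  -47.8 -129.8] rotvec deg [-0.4  -0.34  0.27]
[-0.4  -0.34  0.27] [ 4.82  0.22 13.01]
ear+y 118 0.07145387649779306
ear-y 166 0.07148127526198136
c++ 4043 0.30893907082036626
c+- 260 0.07183784515822278
c-+ 3965 0.3078978167845266
c-- 271 0.07186830469260519
bar 627 0.11458205581335132
seat edge 1440 0.29304483872834797
bar 1025 med [ 0.4476 -0.4032  0.1143] rect [ 447.6 -401.9] [13.8 59.2] 13.49
```

View pics/s5.png

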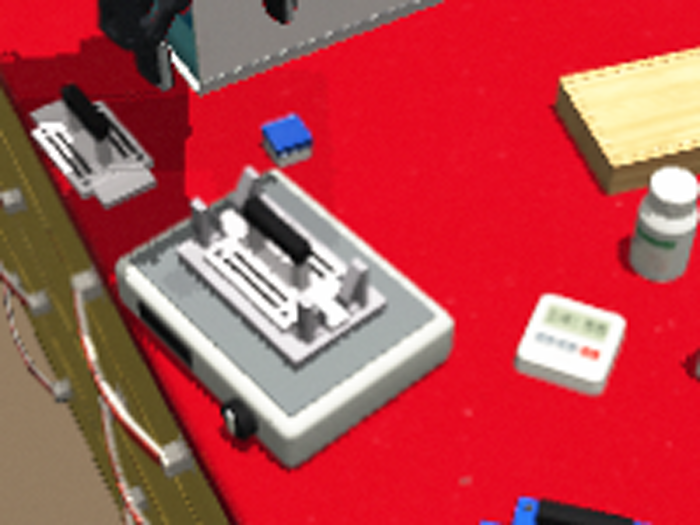

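View pics/w5.png

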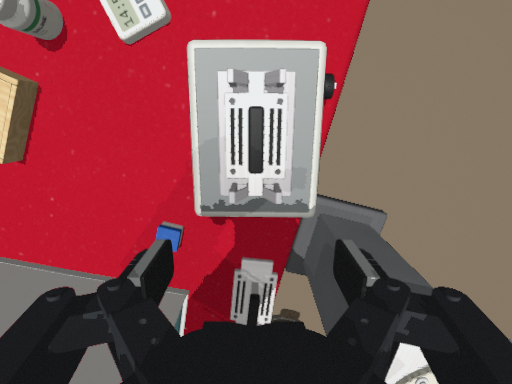

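The wrist view shows the plate at (256,140), with both ears in the slots. Both ears read 0.0715 m and the visible corners 0.072 m, so it is flat on the seat. The wide plate at (254,292) lies where it was.

```bash
python3 -c "
from h import *
print(hand_in()); print(manip.state()['time'])"
```

```text
the job is handed in; nothing more can be done
None
the job is handed in; nothing more can be done
```

The narrow-eared plate is fitted in the shaker: I pressed it home, let go, backed the arm off and handed the job in after about 14 s of the 38 s allowed.

- **Seating:** the last wrist picture, taken after letting go, read both ears at z = 71.5 mm. The two plate corners in view read 72 mm, and 72 mm is what a flat plate should give. The other two corners were hidden by the gripper.
- **Position:** the handle centre was at (0.4476, -0.4019), which matches the measured seat centre to within 2 mm.
- **Press force:** while the plate slid in, the readings after each move showed almost no resistance, less than the 5–20 N expected. The final push against the seat read about 22 N. The tool tilted about 1.4° there, and I levelled it before opening the gripper.
- **Other plate:** I never touched the wide plate. The last pictures show it lying where it was, though I did not measure its position again.

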